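Slide the display marker round the bent rail to its buffer

TASK

Take the display marker by its upright wooden grip, slide its ring along the bent steel rail round both corners, and press it against the rubber buffer at the far end until the buffer visibly gives a few millimetres. Then let go, so that the marker hangs upright on the rail, resting against the buffer. Work gently: never force the ring against the rail, and leave the goods on the table where they are.

Things in the scene. Friction and masses are not known exactly. Their poses are not given: they have to be found in the camera images.
- slider: display marker threaded for good on the rail: aluminium ring (27 mm outside, bore 17 mm, 20 mm long) with an upright wooden grip block on top and a 36 mm wooden disc (8 mm thick) hanging below; 60 to 110 g, hangs upright. Origin: centre of the bore; x along the bore towards the buffer end, z up. Left hanging, its origin is 3.5 mm below the rod's centre line; raised by that, it has 3.5 mm play all round.
- grip (a point): centre of the marker's grip block: 31 mm above the ring's centre; axes as the marker's. The block is 20 mm (x) by 10 mm (y) by 38 mm (z, from 19 mm below to 19 mm above this point). Pinch it from above, across y.
- rail: fixed display rail: heavy round steel foot (124 mm across, 12 mm high), a post, and a hand-bent level steel rod, 10 mm thick, centre line 130 mm above the table, its far end free. Origin: centre of the foot's underside; x points along the first straight of the rod, z up. Nothing of it gives way but the buffer. Pushing the ring on it with more than 20 N counts as forcing.
- rail_start (a point): front face of the small dark collar (24 mm) where the rod's first straight begins, on the centre line. From here: straight 94 to 124 mm, corner to the right (clockwise from above), straight 70 to 100 mm, corner to the left, last straight, buffer 65 to 85 mm along it. Each corner turns 35 to 60 degrees, radius about 30 mm, maybe with a kink. The true bends differ each time: feel the side force, or look.
- stop_screw (a point): point on the rod's centre line, 130 mm above the table, right under the small brass clamp screw on top of the dark stop (28 mm thick, 22 mm long) that carries the buffer near the free end of the rail. Its axes turn with the screw, which is set at any angle, and tell nothing. The buffer's resting face is 26 mm before this point along the rod, so the ring meets it with the marker's origin 36 mm away.
- buffer (a joint): how far the rubber buffer (25 mm across, round the rod) is pressed in, m: 0 at rest, at most 0.011 (then it is solid). It is a damped spring: about 0.6 N to start and 0.6 N more for every millimetre; it comes back slowly when released.
- roller: small dark bottle, 27 mm across, 78 mm tall, standing near the rail; origin at the centre of its underside. Leave alone.
- tin: round balm tin, 62 mm across, 24 mm tall; origin at the centre of its underside. Leave alone.
- token: flat round clay token, 36 mm across, 9 mm thick; origin at the centre of its underside. Leave alone.
- carton: small upright carton, 50 x 71 x 95 mm; origin at the centre of its underside. Leave alone.
Things that resemble listed ones, but are neither listed nor needed, are in the scene too. What is shaped like the slider but pink is not meant.

How it is judged:
On the way:
1. the ring presses the buffer in by at least 2 mm (value of joint buffer above 0.002 m and horizontal distance between slider and stop_screw below 0.036 m), for 0.2 s.
At the end, for the whole second after the job is handed in: The marker hangs released and at rest on the last straight of the rail, upright within 20 degrees, its ring touching the buffer or at most 3.5 mm short of the buffer's resting face (horizontal distance between slider and stop_screw below 0.0395 m and angle between slider's own z axis and vertical below 0.35 rad and linear speed of slider below 0.02 m/s and contact force between slider and the fingers below 0.1 N).
It fails at once if the ring was forced against the rail or its stop (more than 20 N) (contact force between slider and rail above 20 N).
It fails at once if the roller was moved more than 25 mm (distance of roller from where it was at the start of the episode above 0.025 m).
It fails at once if the tin was moved more than 25 mm (distance of tin from where it was at the start of the episode above 0.025 m).
It fails at once if the token was moved more than 25 mm (distance of token from where it was at the start of the episode above 0.025 m).
It fails at once if the carton was moved more than 25 mm (distance of carton from where it was at the start of the episode above 0.025 m).
It also fails if it takes over 72 s, if anything falls off the work surface, if the arm or the gripper's body presses on something with over 40 N, if the wrist force passes 120 N, or if a joint passes its speed limit or range.

ROBOT

A 7-joint arm with a two-finger parallel gripper is mounted at the origin on a cart in front of the work surface, level with it; the furniture and walls round the work are solid. World frame = base frame: x ahead of the robot, y to its left, z up, the work surface at z = 0. Lengths are in m, angles in rad, forces in N, time in s.
With the tool pointing down it reaches from about 0.4 to 0.85 m from the base axis. Payload 4.5 kg.
Tool frame: the origin (TCP) lies at the very end of the fingers, on their centre line; the grasp point (between the pads) lies 19 mm behind it; z points along the fingers, y is the line along which they close (so a half turn about z gives the same grasp; the last joint's range is limited). The gripper opens to 88 mm and grips with 3 to 60 N. Pads are 18 mm wide; open, the fingers measure 123 mm over their backs; the gripper's body (75 mm by 187 mm) begins 45 mm behind the grasp point.
Start: joints at [-1.177, 0.689, -0.195, 1.565, 0.157, 0.902, -0.215], TCP at [0.22, 0.585, 0.239] pointing down, gripper open.
Joint ranges: [-3.01, 3.01], [-0.46, 2.08], [-1.47, 1.51], [0.13, 2.56], [-1, 4.14], [0.04, 2.09], [-2.66, 2.66]. Speed limits (rad/s): [2.57, 2.57, 3.14, 3.14, 3.14, 3.14, 3.14].

INTERFACE

Orientations are given as a unit quaternion [x, y, z, w].
In Python, from plant import r gives the robot as it stands. The module is installed in compiled form; this text tells all that it offers.
- The arm moves only by the tool step_arm, never from a script. Its argument "increments" is a list of rows, each a list of 2 entries, a list of its own where there are three numbers: the shift along the world's x, y, z in cm, then the turn, a rotation vector about the world's x, y, z in degrees. A call has exactly 10 rows; each row shifts and turns the commanded pose from where the row before left it; what a row does not reach is not made up. A row lasts 1/10 s, in which the tool goes at most 50 mm and 8.59 degrees, less where a joint would pass 70% of its speed; a pose out of reach is approached as far as the arm can. A call is refused whole if a number of a shift passes 5 or a number of a turn 8.59, either way. A call with a gripper value outside its range is refused whole. "fingers" is the opening, from 0 (shut) to 1 (fully open), set as the call begins (left out, the last holds). The fingers move at their own pace and stop on an object; "grip_force" is the grip in N (left out, the last holds). Time passes only in rows, so rows that do not move let the fingers close, or fill a call up. It gives the time, the measured TCP pose, the force, the opening and the grip force at its end, in the units of the state.
- r.get_state(): the state, without advancing time (a new reading comes with each control period).
- r.snapshot(name): name is "scene" or "top" or "wrist"; returns (picture, depth): 480x640x3 uint8, red, green, blue; 480x640 float32, m along the optical axis (not along the pixel's ray), 0 where there is no reading.
- r.calibration(name): a dict with "fov_y" (degrees; the focal length in pixels is half the picture's height over the tangent of half this angle, whatever the lens; pixels are square), "cx", "cy" (the principal point, pixels), "k1" (the pictures are not rectified: a ray, as slopes to the right and down, at radius r is drawn at 1 + k1 r^2 times it, then the intrinsics apply), "R" (3x3) and "t" (3): a world point X has camera coordinates R X + t. Camera axes: x right, y down, z forward; pixel columns grow to the right and rows downward; lengths in m; the calibration is good to about 2 mm. A picture is of the moment at which its call begins: read the wrist's pose just before it. calibration takes no time and is no camera call; for the wrist camera it gives the pose at the moment of the call.
- r.finish_job(): hands the job in; it is judged then, once.
The state is a dict: "clock": time; "q": joint angles; "qd": joint speeds; "joint_torque": joint torques, N m; "tool_pos": TCP position; "eef_rot": TCP orientation; "contact_force": force on the tool from outside, world axes, zero at the start; "moment": the same for the moment, N m; "opening": opening from 0.0 (shut) to 1.0 (fully open); "finger_force": force on a finger pad.
Only numpy, scipy, OpenCV 4.12 (cv2) and the standard library are available. Lean on these libraries where they do the work, as an engineer would, in place of code of your own. Each camera call takes 0.05 s, during which the arm holds its last target. There are 200 camera calls.

## Working session

There is one attempt and no reset: what is moved stays moved. The work goes in short steps, Python scripts to look and compute and a tool call to move; the robot and the scene stay as the last step left them, time stands still between calls to the robot, and variables do not carry over. Pictures are saved under pics/ and viewed, at most 10 in all, crops included, and the job is handed in when it is done.

Besides the shell and the picture viewer there is one more tool, called after "Call:" by a JSON object that holds its "name" and its "arguments". step_arm: Moves the arm, as the interface text tells. Its arguments: {"type":"object","properties":{"increments":{"type":"array","items":{"type":"array"}},"fingers":{"type":"number"},"grip_force":{"type":"number"}},"required":["increments"]}

```bash
mkdir -p pics; cat > h.py <<'E'
import numpy as np, cv2
from plant import r
def snap(n,tag):
    c=r.calibration(n); p,d=r.snapshot(n)
    cv2.imwrite(f'pics/{tag}.png',p[:,:,::-1]); np.savez(f'{tag}.npz',p=p,d=d,**{k:np.array(v) for k,v in c.items()})
def load(tag): return dict(np.load(f'{tag}.npz'))
def rays(c,uv):
    f=240/np.tan(np.radians(float(c['fov_y']))/2)
    K=np.array([[f,0,c['cx']],[0,f,c['cy']],[0,0,1]],float)
    q=cv2.undistortPoints(np.array(uv,float).reshape(-1,1,2),K,np.array([float(c['k1']),0,0,0]))[:,0]
    return np.c_[q,np.ones(len(q))]
def atz(c,uv,z):   # intersect with plane z
    d=rays(c,uv)@c['R']; o=-c['R'].T@c['t']
    return o+d*((z-o[2])/d[:,2])[:,None]
def atd(c,uv):
    uv=np.array(uv); dd=c['d'][uv[:,1].astype(int),uv[:,0].astype(int)]
    return (rays(c,uv)*dd[:,None]-c['t'])@c['R']
E
python3 - <<'E'
from h import *
snap('scene','s0');snap('top','t0')
for n in('scene','top'):
    c=r.calibration(n);print(n,c['fov_y'],c['k1'],-np.array(c['R']).T@c['t'])
s=r.get_state();print(s['clock'],s['eef_rot'],s['contact_force'],s['opening'])
E
```

```text
scene 53.11126120158714 0.0037681252956212738 [ 0.13300206 -0.4049612   0.50266855]
top 50.12919612092813 -0.05027735230397242 [0.48546712 0.23599274 0.97585948]
0.1 [ 1.78880403e-01  9.83870481e-01 -8.18462439e-04 -9.11970211e-05] [-0.754592    0.42499034 -0.29487455] 0.9986643546034207
```

View pics/t0.png

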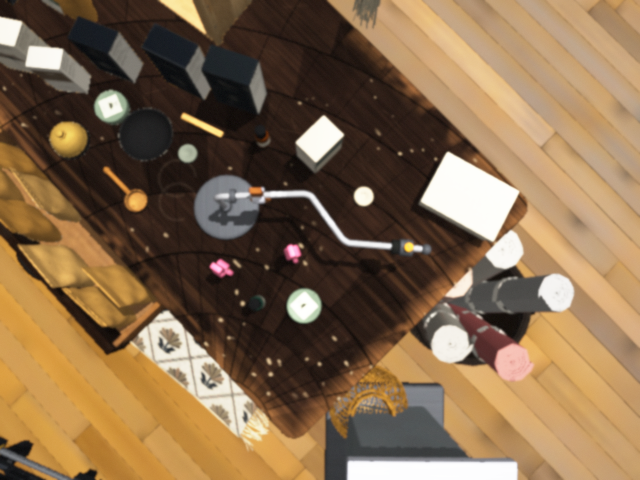

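View pics/s0.png

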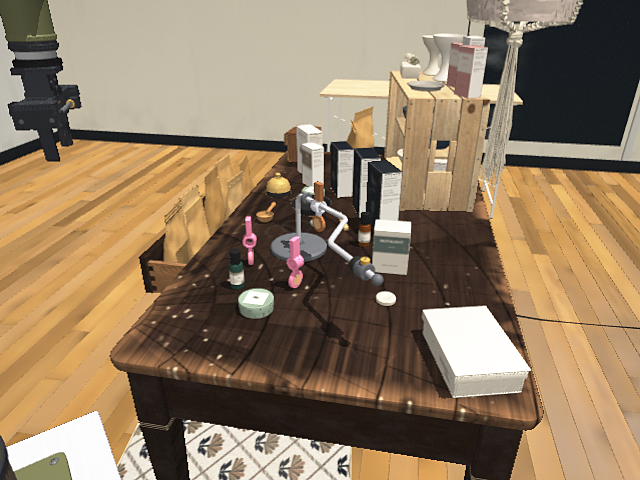

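The top view shows the rail from the foot at (227,207), over corners at about (308,194) and (345,241), to the brass screw at (408,247). The wooden grip is at (257,192). The pink look-alikes at (221,268) and (292,253) stand off the rail, so the wooden-gripped marker threaded on the rail is the one meant. I'll confirm that in an enlarged crop.

```bash
python3 - <<'E'
from h import *
c=load('t0'); p=c['p'][170:270,200:440,::-1]
cv2.imwrite('pics/c0.png',cv2.resize(p,(792,330),interpolation=cv2.INTER_CUBIC))
s=load('s0'); q=s['p'][160:300,220:420,::-1]
cv2.imwrite('pics/c1.png',cv2.resize(q,(800,560),interpolation=cv2.INTER_CUBIC))
print(np.round(atz(c,[[257,192],[245,196],[280,195],[300,194],[345,241],[385,245],[408,247]],.13),4))
E
```

```text
[[0.6275 0.3273 0.13  ]
 [0.6203 0.3471 0.13  ]
 [0.6232 0.2888 0.13  ]
 [0.6256 0.2556 0.13  ]
 [0.5487 0.1794 0.13  ]
 [0.5434 0.113  0.13  ]
 [0.5409 0.0747 0.13  ]]
```

View pics/c0.png

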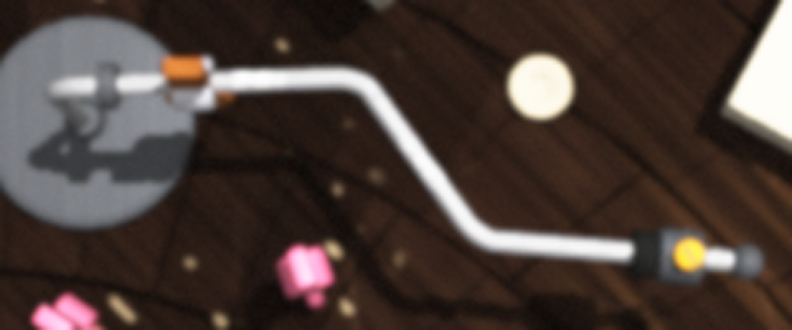

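View pics/c1.png

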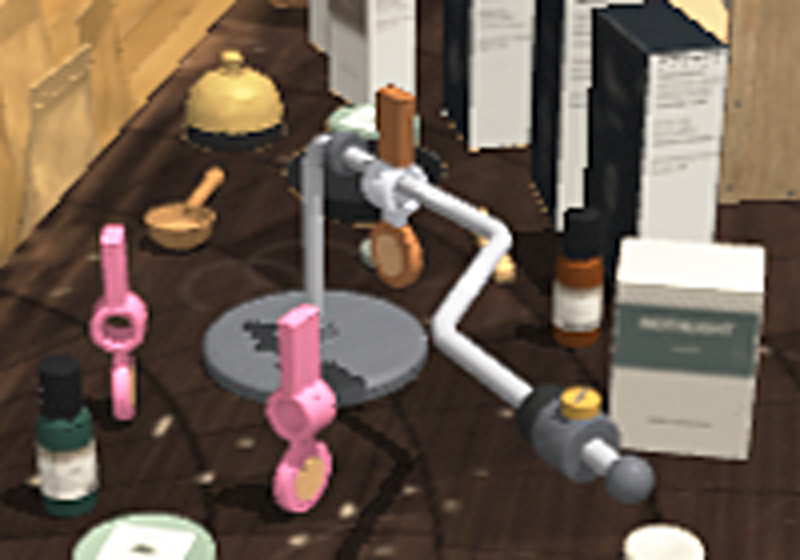

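The crops confirm that the wooden-gripped marker is threaded on the rod near the collar, with its grip at c0 (185,68). Both pink ones stand on the table. Next I fit the rail geometry.

```bash
cat > rail.py <<'E'
from h import *
def line(a,b): return a,(b-a)/np.linalg.norm(b-a)
def inter(l,m):
    t=np.linalg.solve(np.c_[l[1],-m[1]],m[0]-l[0]); return l[0]+t[0]*l[1]
E
python3 - <<'E'
from rail import *
c=load('t0'); f=lambda x:np.array(x)/3.3+[200-.35,170-.35]
P=atz(c,f([[228,81.5],[335,78],[380,103],[460,216],[500,239.5],[625,250.5],[108,86]]),.13)[:,:2]
scr=atz(c,f([[690,254]]),.150)[0]
L=[line(P[i],P[i+1]) for i in(0,2,4)]
for l in L: print('dir deg',np.degrees(np.arctan2(l[1][1],l[1][0])),np.round(l[0],4))
A,B=inter(L[0],L[1]),inter(L[1],L[2]);print('corners',A,B,'AB',np.linalg.norm(A-B),'collar',P[6],'screw',scr, 'B-screw',np.linalg.norm(scr[:2]-B), 'collar-A',np.linalg.norm(P[6]-A))
print('grip top',atz(c,f([[185,67]]),.1765))
# depth check
vv,uu=np.mgrid[175:262,205:440]; uv=np.c_[uu.ravel(),vv.ravel()]
X=atd(c,uv)
m=(X[:,2]>.115)&(X[:,2]<.142)
X=X[m]
for i,(s,e) in enumerate([(P[0],P[1]),(P[2],P[3]),(P[4],P[5])]):
    d=L[i][1];n=np.array([-d[1],d[0]]);w=(X[:,:2]-s)
    t=w@d;o=w@n;k=(t>0.0)&(t<np.linalg.norm(e-s))&(abs(o)<.012)
    print(i,k.sum(),np.polyfit(t[k],o[k],1),np.median(X[k,2]))
# slider grip from depth
X=atd(c,uv);k=(X[:,2]>.165)&(X[:,2]<.19)&(X[:,1]>.25);print('grip',X[k].mean(0),X[k].min(0),X[k].max(0),k.sum())
print('foot etc',r.get_state()['clock'])
E
```

```text
dir deg -86.86373987777021 [0.6239 0.3076]
dir deg -143.77677676017137 [0.6146 0.2307]
dir deg -93.85026986173877 [0.5469 0.1691]
corners [0.62762561 0.24019484] [0.54771115 0.18165654] AB 0.09906085632794742 collar [0.62035055 0.36814337] screw [0.54021834 0.07733796 0.15      ] B-screw 0.10458732657207218 collar-A 0.1281551912028275
grip top [[0.62288467 0.32443273 0.1765    ]]
0 199 [ 0.01177131 -0.00134192] 0.1330380990851535
1 254 [ 0.01392655 -0.00189146] 0.13351665882846514
2 233 [ 0.0039409  -0.00183429] 0.1331452368901025
grip [0.62152739 0.32593543 0.17446701] [0.61708272 0.31659788 0.1660205 ] [0.62651873 0.33608712 0.17894555] 89
foot etc 0.1
```

Call:
{"name": "step_arm", "arguments": {"increments": [[[2,-4,1],[0,0,-6]],[[2,-4,1],[0,0,-6]],[[2,-4,0],[0,0,-6]],[[2,-4,0],[0,0,-6]],[[2,-4,0],[0,0,-6]],[[4,-1,0],[0,0,-6]],[[4,-1,0],[0,0,-6]],[[4,-1,0],[0,0,-6]],[[4,-1,0],[0,0,-6]],[[4,-1,0],[0,0,-6]]], "fingers": 0.5, "grip_force": 15}}

```text
clock: 1.1
tool_pos: [0.5213, 0.3342, 0.2584]
eef_rot: [0.648, 0.761, -0.0, -0.0]
contact_force: [0.2, 0.8, 0.8]
opening: 0.503
finger_force: 0.0
```

Call:
{"name": "step_arm", "arguments": {"increments": [[[3,-0.3,0],[0,0,-2]],[[3,-0.3,0],[0,0,-2]],[[2.5,-0.3,-1],[0,0,-1.9]],[[1.5,0,-1],[0,0,0]],[[0.2,0,-1],[0,0,0]],[[0,0,-0.5],[0,0,0]],[[0,0,0],[0,0,0]],[[0,0,0],[0,0,0]],[[0,0,0],[0,0,0]],[[0,0,0],[0,0,0]]]}}

```text
clock: 2.1
tool_pos: [0.6219, 0.3264, 0.2246]
eef_rot: [0.685, 0.728, 0.001, 0.0]
contact_force: [0.0, 0.1, -0.4]
opening: 0.499
finger_force: 0.0
```

```bash
python3 - <<'E'
from h import *
snap('wrist','w0');snap('top','t1')
c=load('w0');s=r.get_state();print(s['tool_pos'],s['eef_rot'],s['contact_force'])
X=atd(c,np.c_[np.tile(np.arange(640),480),np.repeat(np.arange(480),640)])
k=(X[:,2]>.160)&(X[:,2]<.182)&(abs(X[:,0]-.622)<.02)&(abs(X[:,1]-.326)<.03);print('grip',X[k].mean(0),X[k].min(0),X[k].max(0),k.sum())
m=(X[:,2]>.115)&(X[:,2]<.14)&(abs(X[:,0]-.622)<.02)&(X[:,1]>.2)&(X[:,1]<.3);print(m.sum(),X[m].mean(0) if m.any() else '')
E
```

```text
[0.62201615 0.32620845 0.22427746] [6.85179590e-01 7.28374060e-01 3.80773258e-04 1.11960124e-04] [-0.20494775 -0.22508095  0.96840466]
grip [0.62114417 0.32922585 0.174329  ] [0.61591483 0.31703775 0.16010836] [0.62648931 0.33746535 0.17813191] 918
1604 [0.62231768 0.26422595 0.13354128]
```

View pics/w0.png

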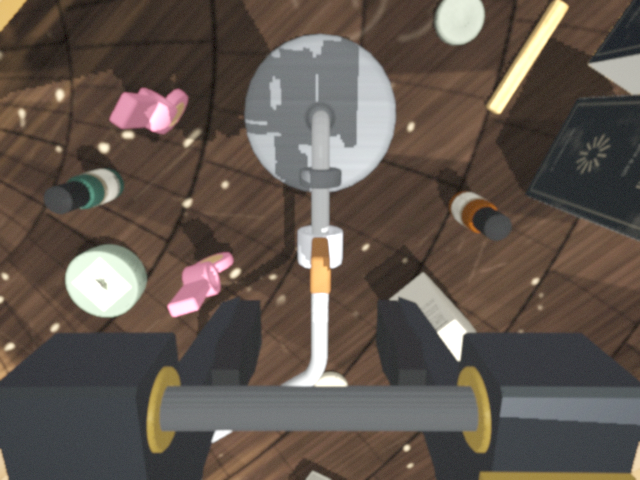

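The wrist view shows the grip at (320,268) centred between the fingers, with the rail running vertically in the picture, so the yaw is aligned. I descend.

Call:
{"name": "step_arm", "arguments": {"increments": [[[-0.1,0,-1.5],[0,0,0]],[[0,0,-1.5],[0,0,0]],[[0,0,-1.5],[0,0,0]],[[0,0,-1.5],[0,0,0]],[[0,0,-1],[0,0,0]],[[0,0,-0.8],[0,0,0]],[[0,0,0],[0,0,0]],[[0,0,0],[0,0,0]],[[0,0,0],[0,0,0]],[[0,0,0],[0,0,0]]]}}

```text
clock: 3.2
tool_pos: [0.6215, 0.3262, 0.1465]
eef_rot: [0.685, 0.728, 0.001, 0.0]
contact_force: [0.3, -0.7, 0.2]
opening: 0.498
finger_force: 0.0
```

Call:
{"name": "step_arm", "arguments": {"increments": [[[0,0,0],[0,0,0]],[[0,0,0],[0,0,0]],[[0,0,0],[0,0,0]],[[0,0,0],[0,0,0]],[[0,0,0],[0,0,0]],[[0,0,0],[0,0,0]],[[0,0,0],[0,0,0]],[[0,0,0],[0,0,0]],[[0,0,0],[0,0,0]],[[0,0,0],[0,0,0]]], "fingers": 0.0, "grip_force": 12}}

```text
clock: 4.2
tool_pos: [0.6213, 0.326, 0.1459]
eef_rot: [0.685, 0.728, 0.0, 0.0]
contact_force: [1.4, 0.1, -0.5]
opening: 0.112
finger_force: 12.0
```

```bash
cat > path.py <<'E'
import numpy as np
def path(A,B,a,S,n,R=.03):  # angles deg of 3 straights
    u=[np.array([np.cos(np.radians(x)),np.sin(np.radians(x))]) for x in a]
    P=[np.r_[S,a[0]]]
    for C,i in((A,0),(B,1)):
        t=R*np.tan(abs(np.radians(a[i+1]-a[i]))/2); s=np.sign(a[i+1]-a[i])
        p0=C-u[i]*t; cen=p0+s*R*np.array([-u[i][1],u[i][0]])
        for w in np.linspace(a[i],a[i+1],11):
            f=np.radians(w); P.append(np.r_[cen-s*R*np.array([-np.sin(f),np.cos(f)]),w])
    P.append(np.r_[B+u[2]*n,a[2]]); P=np.array(P)
    s=np.r_[0,np.cumsum(np.linalg.norm(np.diff(P[:,:2],axis=0),axis=1))]
    return s,P
E
python3 - <<'E'
from path import *
s,P=path(np.array([.6262,.240]),np.array([.5463,.1815]),[-86.5,-143.4,-93.7],np.array([.6213,.326]),.075)
q=np.arange(0,s[-1],.006)
for x in q: print(round(x*1e3),*(round(float(np.interp(x,s,P[:,i])),4) for i in range(3)))
E
```

```text
0 0.6213 0.326 -86.5
6 0.6216 0.32 -86.5
12 0.622 0.314 -86.5
18 0.6223 0.308 -86.5
24 0.6226 0.302 -86.5
30 0.623 0.296 -86.5
36 0.6233 0.2901 -86.5
42 0.6236 0.2841 -86.5
48 0.624 0.2781 -86.5
54 0.6243 0.2721 -86.5
60 0.6247 0.2661 -86.5
66 0.625 0.2601 -86.5
72 0.6252 0.2541 -90.5413
78 0.6246 0.2482 -102.0051
84 0.6228 0.2425 -113.469
90 0.6198 0.2372 -124.9329
96 0.6159 0.2327 -136.3967
102 0.6113 0.2289 -143.4
108 0.6064 0.2254 -143.4
114 0.6016 0.2219 -143.4
120 0.5967 0.2183 -143.4
126 0.5919 0.2148 -143.4
132 0.587 0.2113 -143.4
138 0.5822 0.2078 -143.4
144 0.5773 0.2042 -143.4
150 0.5724 0.2007 -143.4
156 0.5676 0.1972 -143.4
162 0.5627 0.1936 -143.4
168 0.5579 0.1901 -143.4
174 0.5534 0.1861 -132.9774
180 0.5498 0.1814 -121.5146
186 0.5472 0.176 -110.0519
192 0.5457 0.1702 -98.5891
198 0.5452 0.1642 -93.7
204 0.5448 0.1582 -93.7
210 0.5444 0.1522 -93.7
216 0.544 0.1462 -93.7
222 0.5436 0.1403 -93.7
228 0.5432 0.1343 -93.7
234 0.5429 0.1283 -93.7
240 0.5425 0.1223 -93.7
246 0.5421 0.1163 -93.7
252 0.5417 0.1103 -93.7
```

Call:
{"name": "step_arm", "arguments": {"increments": [[[0,0,0.2],[0,0,0]],[[0,0,0.15],[0,0,0]],[[0,-0.5,0],[0,0,0]],[[0,-0.6,0],[0,0,0]],[[0.1,-0.6,0],[0,0,0]],[[0,-0.6,0],[0,0,0]],[[0.1,-0.6,0],[0,0,0]],[[0,-0.6,0],[0,0,0]],[[0.1,-0.5,0],[0,0,0]],[[0,0,0],[0,0,0]]]}}

```text
clock: 5.2
tool_pos: [0.6245, 0.2846, 0.1493]
eef_rot: [0.686, 0.728, -0.0, 0.0]
contact_force: [-0.0, 0.2, -1.6]
opening: 0.114
finger_force: 12.0
```

Call:
{"name": "step_arm", "arguments": {"increments": [[[0,-0.6,0],[0,0,0]],[[0,-0.6,0],[0,0,0]],[[0.1,-0.6,0],[0,0,0]],[[0,-0.6,0],[0,0,0]],[[0,-0.6,0],[0,0,-2]],[[0,-0.38,0],[0,0,-7]],[[-0.05,-0.37,0],[0,0,-7]],[[-0.09,-0.36,0],[0,0,-7]],[[0,0,0],[0,0,0]],[[0,0,0],[0,0,0]]]}}

```text
clock: 6.2
tool_pos: [0.6236, 0.2449, 0.1493]
eef_rot: [0.816, 0.578, 0.0, 0.0]
contact_force: [-0.1, -0.4, -0.8]
opening: 0.11
finger_force: 12.0
```

Call:
{"name": "step_arm", "arguments": {"increments": [[[-0.14,-0.35,0],[0,0,-7]],[[-0.18,-0.33,0],[0,0,-7]],[[-0.22,-0.31,0],[0,0,-7]],[[-0.26,-0.28,0],[0,0,-7]],[[-0.29,-0.24,0],[0,0,-6]],[[-0.4,-0.3,0],[0,0,0]],[[-0.4,-0.29,0],[0,0,0]],[[0,0,0],[0,0,0]],[[0,0,0],[0,0,0]],[[0,0,0],[0,0,0]]]}}

```text
clock: 7.2
tool_pos: [0.605, 0.2241, 0.1493]
eef_rot: [0.95, 0.313, 0.0, -0.0]
contact_force: [-0.0, 0.6, -1.2]
opening: 0.111
finger_force: 12.0
```

Call:
{"name": "step_arm", "arguments": {"increments": [[[-0.52,-0.38,0],[0,0,0]],[[-0.52,-0.38,0],[0,0,0]],[[-0.52,-0.38,0],[0,0,0]],[[-0.52,-0.38,0],[0,0,0]],[[-0.52,-0.38,0],[0,0,0]],[[-0.52,-0.38,0],[0,0,0]],[[-0.52,-0.38,0],[0,0,0]],[[-0.52,-0.38,0],[0,0,0]],[[0,0,0],[0,0,0]],[[0,0,0],[0,0,0]]]}}

```text
clock: 8.2
tool_pos: [0.5632, 0.1935, 0.1493]
eef_rot: [0.95, 0.313, 0.0, -0.0]
contact_force: [0.2, -0.1, -1.0]
opening: 0.116
finger_force: 12.0
```

Call:
{"name": "step_arm", "arguments": {"increments": [[[-0.3,-0.2,0],[0,0,0]],[[-0.23,-0.18,0],[0,0,0]],[[-0.29,-0.24,0],[0,0,7]],[[-0.26,-0.28,0],[0,0,7]],[[-0.22,-0.3,0],[0,0,7]],[[-0.18,-0.33,0],[0,0,7]],[[0,0,0],[0,0,0]],[[0,0,0],[0,0,0]],[[0,0,0],[0,0,0]],[[0,0,0],[0,0,0]]]}}

```text
clock: 9.2
tool_pos: [0.5484, 0.1785, 0.1492]
eef_rot: [0.846, 0.533, 0.0, 0.0]
contact_force: [-0.4, 0.5, -1.8]
opening: 0.11
finger_force: 12.0
```

Call:
{"name": "step_arm", "arguments": {"increments": [[[-0.14,-0.35,0],[0,0,7]],[[-0.09,-0.36,0],[0,0,7]],[[-0.05,-0.37,0],[0,0,7]],[[-0.03,-0.4,0],[0,0,1]],[[-0.03,-0.5,0],[0,0,0]],[[-0.03,-0.5,0],[0,0,0]],[[0,0,0],[0,0,0]],[[0,0,0],[0,0,0]],[[0,0,0],[0,0,0]],[[0,0,0],[0,0,0]]]}}

```text
clock: 10.2
tool_pos: [0.5446, 0.1538, 0.1492]
eef_rot: [0.728, 0.685, 0.0, -0.0]
contact_force: [0.8, 0.6, -1.5]
opening: 0.115
finger_force: 12.0
```

Call:
{"name": "step_arm", "arguments": {"increments": [[[-0.03,-0.5,0],[0,0,0]],[[-0.03,-0.5,0],[0,0,0]],[[-0.03,-0.5,0],[0,0,0]],[[-0.03,-0.5,0],[0,0,0]],[[-0.03,-0.5,0],[0,0,0]],[[-0.03,-0.5,0],[0,0,0]],[[0,-0.2,0],[0,0,0]],[[0,0,0],[0,0,0]],[[0,0,0],[0,0,0]],[[0,0,0],[0,0,0]]]}}

```text
clock: 11.2
tool_pos: [0.5428, 0.1218, 0.1492]
eef_rot: [0.728, 0.685, 0.0, -0.0]
contact_force: [0.2, -0.3, -1.4]
opening: 0.112
finger_force: 12.0
```

```bash
python3 - <<'E'
from h import *
fs=[]
for i in range(4):
    snap('top','t2'); fs.append(r.get_state()['contact_force'])
snap('scene','s2');print(np.mean(fs,0),r.get_state()['tool_pos'])
E
```

```text
[-0.21817543  0.34885448 -1.25663717] [0.54282545 0.12157361 0.14922102]
```

Call:
{"name": "step_arm", "arguments": {"increments": [[[0,-0.2,0],[0,0,0]],[[0,-0.2,0],[0,0,0]],[[-0.03,-0.2,0],[0,0,0]],[[0,-0.2,0],[0,0,0]],[[0,-0.2,0],[0,0,0]],[[-0.03,-0.2,0],[0,0,0]],[[0,-0.1,0],[0,0,0]],[[0,0,0],[0,0,0]],[[0,0,0],[0,0,0]],[[0,0,0],[0,0,0]]]}}

```text
clock: 12.45
tool_pos: [0.5423, 0.1089, 0.1493]
eef_rot: [0.728, 0.685, 0.0, -0.0]
contact_force: [-0.3, 2.6, -0.3]
opening: 0.112
finger_force: 12.0
```

```bash
python3 - <<'E'
from h import *
fs=[]
for i in range(6):
    snap('scene','s3'); fs.append(r.get_state()['contact_force'])
print(np.mean(fs,0),r.get_state()['tool_pos'])
a=[cv2.resize(load(t)['p'][220:290,325:400,::-1],(400,373),interpolation=cv2.INTER_CUBIC) for t in('s2','s3')]
cv2.imwrite('pics/c3.png',np.hstack(a))
E
```

```text
[-0.2059871   3.16955461 -0.83721161] [0.54225424 0.10853931 0.14927344]
```

View pics/c3.png

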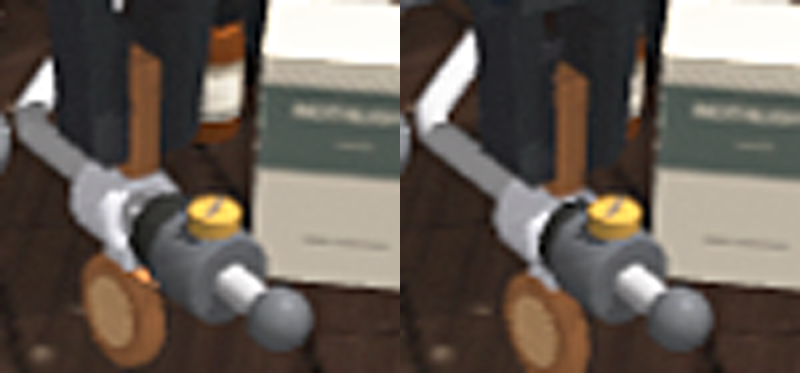

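The buffer (left-hand dark ring at about c3 (160,225)) is visibly squeezed in the right-hand frame, at about 3 N. I press a little more for margin and hold.

Call:
{"name": "step_arm", "arguments": {"increments": [[[0,-0.1,0],[0,0,0]],[[0,-0.05,0],[0,0,0]],[[0,0,0],[0,0,0]],[[0,0,0],[0,0,0]],[[0,0,0],[0,0,0]],[[0,0,0],[0,0,0]],[[0,0,0],[0,0,0]],[[0,0,0],[0,0,0]],[[0,0,0],[0,0,0]],[[0,0,0],[0,0,0]]]}}

```text
clock: 13.75
tool_pos: [0.5422, 0.1069, 0.1492]
eef_rot: [0.728, 0.685, -0.0, -0.0]
contact_force: [-0.4, 4.4, -1.2]
opening: 0.108
finger_force: 12.0
```

```bash
python3 - <<'E'
from h import *
fs=[]
for i in range(6):
    r.snapshot('scene'); fs.append(r.get_state()['contact_force'])
print(np.mean(fs,0),r.get_state()['tool_pos'])
E
```

```text
[-0.72646848  4.15378139 -0.39212336] [0.54218016 0.10692913 0.14923145]
```

Call:
{"name": "step_arm", "arguments": {"increments": [[[0,0.2,0],[0,0,0]],[[0,0.2,0],[0,0,0]],[[0.03,0.18,0],[0,0,0]],[[0,0,-0.1],[0,0,0]],[[0,0,-0.1],[0,0,0]],[[0,0,-0.1],[0,0,0]],[[0,0,-0.05],[0,0,0]],[[0,0,0],[0,0,0]],[[0,0,0],[0,0,0]],[[0,0,0],[0,0,0]]]}}

```text
clock: 15.05
tool_pos: [0.5426, 0.1126, 0.1457]
eef_rot: [0.728, 0.685, -0.0, 0.0]
contact_force: [-0.1, 0.3, -1.8]
opening: 0.108
finger_force: 12.0
```

```bash
python3 - <<'E'
from h import *
fs=[]
for i in range(12):
    r.snapshot('scene'); fs.append(r.get_state()['contact_force'])
print(np.mean(fs,0),r.get_state()['tool_pos'])
E
```

```text
[ 0.39543844  0.71887483 -1.3299419 ] [0.54253666 0.1126934  0.14574614]
```

Call:
{"name": "step_arm", "arguments": {"increments": [[[0,0,-0.03],[0,0,0]],[[0,0,0],[0,0,0]],[[0,0,0],[0,0,0]],[[0,0,0],[0,0,0]],[[0,0,0],[0,0,0]],[[0,0,0],[0,0,0]],[[0,0,0],[0,0,0]],[[0,0,0],[0,0,0]],[[0,0,0],[0,0,0]],[[0,0,0],[0,0,0]]], "fingers": 0.4}}

```text
clock: 16.65
tool_pos: [0.5425, 0.1128, 0.1454]
eef_rot: [0.728, 0.685, 0.0, 0.0]
contact_force: [0.5, 0.1, 0.5]
opening: 0.4
finger_force: 0.0
```

Call:
{"name": "step_arm", "arguments": {"increments": [[[0,0,0.5],[0,0,0]],[[0,0,0.5],[0,0,0]],[[0,0,1],[0,0,0]],[[0,0,1.5],[0,0,0]],[[0,0,1.5],[0,0,0]],[[0,0,1.5],[0,0,0]],[[0,0,1.5],[0,0,0]],[[0,0,0],[0,0,0]],[[0,0,0],[0,0,0]],[[0,0,0],[0,0,0]]]}}

```text
clock: 17.65
tool_pos: [0.542, 0.1126, 0.2249]
eef_rot: [0.728, 0.685, -0.001, -0.0]
contact_force: [0.3, 0.1, -0.2]
opening: 0.4
finger_force: 0.0
```

```bash
python3 - <<'E'
from h import *
snap('wrist','w4');snap('scene','s4');print(r.get_state()['tool_pos'])
a=cv2.resize(load('s4')['p'][200:320,300:420,::-1],(400,400),interpolation=cv2.INTER_CUBIC)
b=cv2.resize(load('w4')['p'][:,:,::-1],(400,300),interpolation=cv2.INTER_AREA)
cv2.imwrite('pics/c4.png',np.hstack([a,np.vstack([b,np.zeros((100,400,3),np.uint8)])]))
c=load('w4');X=atd(c,np.c_[np.tile(np.arange(640),480),np.repeat(np.arange(480),640)])
k=(X[:,2]>.165)&(X[:,2]<.182)&(abs(X[:,0]-.542)<.02)&(abs(X[:,1]-.113)<.03);print('grip',X[k].mean(0),X[k].min(0),X[k].max(0),k.sum())
E
```

```text
[0.54202671 0.11261199 0.22473406]
grip [0.54116285 0.11545686 0.1737079 ] [0.53581371 0.10424328 0.16502537] [0.54639978 0.12427435 0.17612498] 820
```

View pics/c4.png

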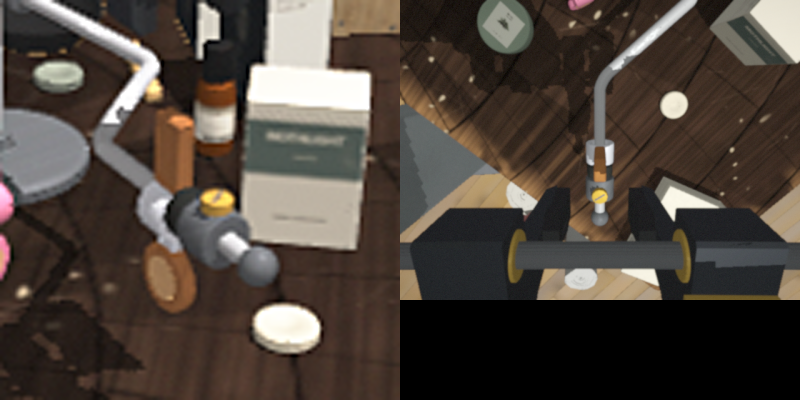

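The marker hangs upright with its ring at the buffer (c4 (160,210)), and the fingers are clear. One check of the distance to the screw before I hand in.

```bash
python3 - <<'E'
from h import *
for t in('w4','s4'):
    c=load(t);p=c['p'].astype(int)
    m=(p[...,0]>170)&(p[...,1]>120)&(p[...,2]<90)&(p[...,1]>.65*p[...,0])
    v,u=np.nonzero(m);X=atd(c,np.c_[u,v]);k=(abs(X[:,0]-.54)<.03)&(abs(X[:,1]-.077)<.03)&(X[:,2]>.14)
    X=X[k];print(t,k.sum(),X.min(0),X.max(0),X.mean(0)) if k.any() else print(t)
c=load('w4');X=atd(c,np.c_[np.tile(np.arange(640),480),np.repeat(np.arange(480),640)])
k=(X[:,2]>.173)&(X[:,2]<.182)&(abs(X[:,0]-.542)<.02)&(abs(X[:,1]-.113)<.03);print('griptop',X[k].mean(0),X[k].min(0),X[k].max(0),k.sum())
E
```

```text
w4 244 [0.53167833 0.07290991 0.1469415 ] [0.54568975 0.10699044 0.17537959] [0.53847926 0.08673296 0.15586892]
s4 16 [0.53240208 0.06699251 0.14083913] [0.54716484 0.08853538 0.14911424] [0.53834378 0.07229901 0.14578906]
griptop [0.5411206  0.11434562 0.17442292] [0.53586231 0.10433671 0.17301825] [0.54625599 0.12387763 0.17612498] 687
```

```bash
python3 -c "
from plant import r
print(r.finish_job())"
```

```text
the job is handed in; nothing more can be done
None
```

I slid the marker round both corners and pressed it about 5 mm into the buffer, then released it. It hangs upright within about 1.5 mm of the buffer's resting face by my estimate, and I handed the job in at about 18 s; the judge's result was not shown.

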